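# Pack the battery away and slide the case lid shut

### The job

First put the blue battery pack into the grey case so that it lies flat on the case floor. Then lift the orange lid out of its stand, lay it flat on the open bench with its black rib on top and let go, take it again by the rib, and slide it in through the open end of the case, under both overhanging lips, until it is fully home against the end stop; let go of it there. Do not disturb the multimeter, the flux jar or the solder spool.

Things in the scene. Friction and masses are not known exactly. Their poses are not given: they have to be found in the camera images.
- case: Grey metal case, open-topped, fixed, 144 x 132 x 48 mm. Origin: on the bench, under the middle of the lid's home place. Own +x points from the open end (mouth, x -68 mm) to the end stop (face at x +68), z up. The lid slides along +x on side ledges 32 mm above the bench, between guides 120 mm apart; flares widen the entry to 130 mm at x -90.
- case_floor (a point): Middle of the case's inner floor, 4 mm above the bench. The inside is 122 mm long (case x -62 to +60 mm) and 100 mm wide; its walls reach up to the ledges at 32 mm. The gap between the lips above is also 100 mm wide.
- case_stop (a point): Where the middle of the lid's nose is when the lid is fully home: at the end stop's face, 36 mm above the bench (half the lid's thickness above the ledges). The stop's top is at 48 mm. Axes as the case.
- case_mouth (a point): Middle of the open end, 36 mm above the bench. Wall below it 32 mm high. The two dark lips overhang the ledges by 16 mm, underside 43.5 mm and top 48.5 mm above the bench, from 35 mm inside the mouth (case x -33 mm) to the stop; before that the ledges are open from above.
- lid: Orange plate, 136 long (own x), 116 wide (y), 8 mm thick (z), 0.13 kg. Origin: centre of the underside. Own +x points to the nose (goes into the case first), +z to the side with the black rib. At the start it stands nose down in the stand, tail up, rib away from the robot, leaning up to 5 degrees.
- lid_tail (a point): Middle of the tail edge (half way through the thickness). The bare strip between this edge and the rib is 20 mm wide; while the lid stands it can be pinched there from above.
- lid_nose (a point): Middle of the nose edge (half way through the thickness). The bench to the right (-y) of the case, where the battery lay, is free for laying the lid down.
- lid_rib (a point): Middle of the rib's top, 26 mm above the plate's underside, 26 mm from the tail edge, 110 mm from the nose. The straight black rib runs across the plate: 12 mm thick (lid x), 60 mm long (lid y), 18 mm high.
- stand: Black slotted stand fixed to the bench, base 52 x 150 mm, 42 mm high; its slot runs along its own y, is 10.5 mm wide and 36 mm deep, with closed ends. The lid must be pulled straight up out of it. Origin: under its centre on the bench.
- battery: Blue battery pack lying flat, 31 mm wide (own x), 104 mm long over all (own y, from -52 to +52 mm), 22 mm high, about 90 g. Origin: centre of the underside. The solid blue pack reaches from y = -19 to +52 mm, its middle is at y = +16 mm: grasp it there across its 31 mm width; a yellow plug on leads is at the other end.
- multimeter: Yellow multimeter lying on the bench, 130 x 62 x 40 mm, bystander.
- flux_jar: Small brown jar with cream lid, 38 mm diameter, 30 mm high, bystander.
- solder_spool: Red and white solder spool standing on its flange, 57 mm diameter, 55 mm high, bystander. Behind it stands a fixed black box, 232 mm high, at world x 0.69 to 0.81, y 0.09 to 0.39 m: keep the gripper and wrist clear of it.
Not all that is in view belongs to the job. Of the things shaped like the lid, the orange one is meant.

How it is judged:
On the way, in this order (a step that is already met when the one before it is completed fails the run):
1. the battery lies in the case, released (x of battery in the frame of case between -0.062 and 0.06 m and y of battery in the frame of case between -0.05 and 0.05 m and z of battery in the frame of case_floor below 0.004 m and angle between battery's own z axis and vertical below 0.15 rad and contact force between the fingers and battery below 0.05 N), for 0.2 s.
2. the lid lies flat on the bench with its rib on top, released (height (world z) of lid below 0.005 m and angle between lid's own z axis and vertical below 0.05 rad and linear speed of lid below 0.03 m/s and contact force between the fingers and lid below 0.05 N), for 0.2 s.
At the end, for the whole second after the job is handed in: The battery lies flat on the case floor (within 4 mm of it, tilted under 0.15 rad); the lid lies on the ledges under both lips, nose within 4 mm of the end stop, rib up, level within 0.06 rad, at rest and released (x of lid_nose in the frame of case_stop between -0.004 and 0.003 m and z of lid_nose in the frame of case_stop between -0.003 and 0.005 m and z of lid_tail in the frame of case_mouth between -0.003 and 0.005 m and horizontal distance between lid_tail and case_mouth below 0.008 m and angle between lid's own z axis and vertical below 0.06 rad and linear speed of lid below 0.01 m/s and x of battery in the frame of case between -0.062 and 0.06 m and y of battery in the frame of case between -0.05 and 0.05 m and z of battery in the frame of case_floor below 0.004 m and angle between battery's own z axis and vertical below 0.15 rad); the robot touches nothing.
It fails at once if the multimeter was moved more than 3 cm (distance of multimeter from where it was at the start of the episode above 0.03 m).
It fails at once if the flux jar was moved more than 3 cm (distance of flux_jar from where it was at the start of the episode above 0.03 m).
It fails at once if the solder spool was moved more than 3 cm (distance of solder_spool from where it was at the start of the episode above 0.03 m).
It also fails if it takes over 70 s, if anything falls off the work surface, if the arm or the gripper's body presses on something with over 40 N, if the wrist force passes 120 N, or if a joint passes its speed limit or range.

### The arm

A 6-joint arm with a two-finger parallel gripper is mounted at the origin on a cart in front of the work surface, level with it; the furniture and walls round the work are solid. World frame = base frame: x ahead of the robot, y to its left, z up, the work surface at z = 0. Lengths are in m, angles in rad, forces in N, time in s.
With the tool pointing down it reaches from about 0.35 to 0.975 m from the base axis. Payload 4.9 kg.
Tool frame: the origin (TCP) lies on the front face of the gripper's body, between the roots of the fingers; the fingertips stand 73 mm ahead of it and the grasp point (between the pads) lies 54 mm ahead of it; z points along the fingers, y is the line along which they close (so a half turn about z gives the same grasp; the last joint's range is limited). The gripper opens to 85 mm and grips with 20 to 120 N. Pads are 22 mm wide; open, the fingers measure 114 mm over their backs; the gripper's body (76 mm by 85 mm) begins 54 mm behind the grasp point. The pads swing forward as they close: fully open they stand 13 mm farther back than shut.
Start: joints at [1.171, 0.053, 1.613, -0, 1.476, -0.119], TCP at [0.173, 0.601, 0.304] pointing down, gripper open.
Joint ranges: [-3.01, 3.01], [-1.01, 2.22], [0.06, 2.58], [-1.02, 4.17], [0.09, 2.62], [-3.14, 3.14]. Speed limits (rad/s): [2.57, 2.57, 3.14, 3.14, 3.14, 3.14].

### API

Orientations are given as a rotation vector (axis times angle).
In Python, from station import status, imaging, order gives the robot as it stands.
- The arm moves only by the tool arm_command, never from a script. Its argument "increments" is a list of rows, each an object with "slide": the shift along the tool's x, y, z in m, a list of three; "spin": the turn about the tool's z in degrees; "gripper": the opening, from -1 (shut) to 1 (fully open). In form: [{"slide": [x, y, z], "spin": spin, "gripper": gripper}, ...]. A call has 1 to 8 rows; each row is the pose to reach, as a shift and turn from the pose commanded when the call began, along the tool's axes at that moment; what a row does not reach only later rows make up. A row lasts 1/12 s, in which the tool goes at most 41.7 mm and 7.16 degrees, less where a joint would pass 70% of its speed; a pose out of reach is approached as far as the arm can. A call with a gripper value outside its range is refused whole. The fingers move at their own pace and stop on an object; "newtons" is the grip in N (left out, the last holds). Time passes only in rows, so rows that repeat a pose let the fingers close. It gives the time, the measured TCP pose, the force, the opening and the grip force at its end, in the units of the state.
- status.get_obs(): the state, without advancing time (a new reading comes with each control period).
- imaging.get_image(name): name is "side" or "top"; returns a dict with "frame" (384x512x3 uint8, red, green, blue), "vfov" (degrees; the focal length in pixels is half the picture's height over the tangent of half this angle, whatever the lens; pixels are square), "cx", "cy" (the principal point, pixels), "view" (4x4, takes a point from world to camera coordinates). Camera axes: x right, y up, looking along -z (the intrinsics and any distortion apply to the point x, -y, -z); pixel columns grow to the right and rows downward; lengths in m; the calibration is good to about 2 mm. A picture is of the moment at which its call begins. There is no depth.
- order.finish_job(): hands the job in; it is judged then, once.
The state is a dict: "t": time; "q": joint angles; "dq": joint speeds; "effort": joint torques, N m; "tool_pos": TCP position; "tool_rot": TCP orientation; "contact_force": force on the tool from outside, world axes, zero at the start; "wrist_torque": the same for the moment, N m; "opening": finger opening in m; "grip_force": force on a finger pad.
Only numpy, scipy, OpenCV 4.12 (cv2) and the standard library are available. Lean on these libraries where they do the work, as an engineer would, in place of code of your own. Each camera call takes 0.05 s, during which the arm holds its last target. There are 200 camera calls.

## Working session

There is one attempt and no reset: what is moved stays moved. The work goes in short steps, Python scripts to look and compute and a tool call to move; the robot and the scene stay as the last step left them, time stands still between calls to the robot, and variables do not carry over. Pictures are saved under pics/ and viewed, at most 10 in all, crops included, and the job is handed in when it is done.

Besides the shell and the picture viewer there is one more tool, called after "Call:" by a JSON object that holds its "api" and its "payload", one argument or row to a line. arm_command: Moves the arm, as the interface text tells. Its arguments: {"type":"object","properties":{"increments":{"type":"array","items":{"type":"object","properties":{"slide":{"type":"array","items":{"type":"number"}},"spin":{"type":"number"},"gripper":{"type":"number"}}}},"newtons":{"type":"number"}},"required":["increments"]}

```bash
ls; mkdir -p pics
python3 - <<'E'
from station import status, imaging
import cv2,pickle
print(status.get_obs())
for n in("side","top"):
    d=imaging.get_image(n); pickle.dump(d,open(n+"0.pkl","wb"))
    cv2.imwrite(f"pics/{n}0.png",d["frame"][:,:,::-1])
    print(n,{k:v for k,v in d.items() if k!="frame"})
E
```

```text
pics
{'t': 0.0, 'q': array([ 1.17101342e+00,  5.33847705e-02,  1.61428133e+00,  2.69672005e-05,
        1.47593688e+00, -1.18967004e-01]), 'dq': array([-7.24460429e-04,  1.30733951e-03, -8.91795090e-04, -3.16486532e-05,
        6.81395219e-05,  1.15391944e-03]), 'effort': array([ 5.25568248e-04, -3.93680584e+01, -3.70179176e+01, -1.37262286e-04,
        7.02381876e-03,  2.65328794e-05]), 'tool_pos': array([0.17300847, 0.60010406, 0.3026531 ]), 'tool_rot': array([-4.39584693e-01, -3.11013796e+00,  3.04083462e-03]), 'contact_force': array([ 0.3372578 , -0.18882671,  0.4589217 ]), 'wrist_torque': array([ 0.0331319 , -0.04722856, -0.00633421]), 'grip_force': 0.0, 'opening': 0.08540563513362505}
side {'vfov': 43.69609396541778, 'cx': 254.75923332233148, 'cy': 189.66187324084046, 'view': array([[ 0.94623464, -0.32322655, -0.01282975, -0.39583635],
       [ 0.15977699,  0.43252013,  0.8873543 , -0.17463691],
       [-0.28126734, -0.84169528,  0.46090969, -1.18844245],
       [ 0.        ,  0.        ,  0.        ,  1.        ]])}
top {'vfov': 47.80422416412549, 'cx': 255.94116153359107, 'cy': 185.6421955305068, 'view': array([[-0.01963319, -0.99980589, -0.00165003,  0.06609035],
       [ 0.97981943, -0.01956901,  0.19892443, -0.46808397],
       [-0.19891811,  0.00228879,  0.98001344, -1.23099566],
       [ 0.        ,  0.        ,  0.        ,  1.        ]])}
```

View pics/side0.png

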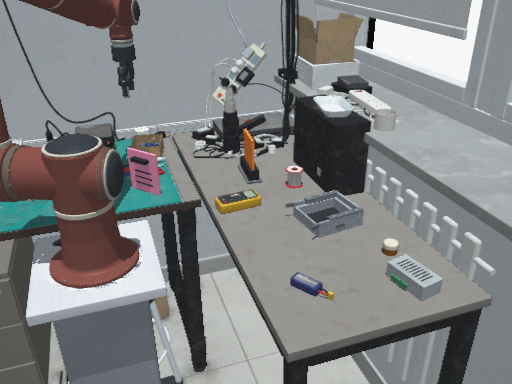

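View pics/top0.png

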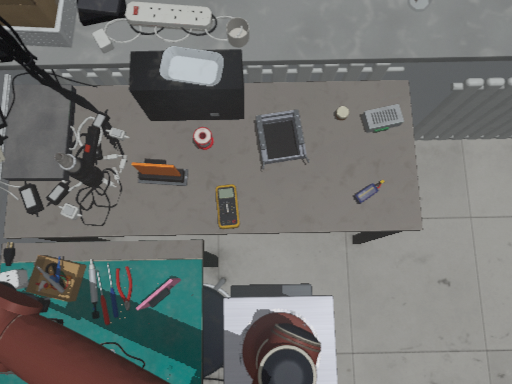

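Side: the orange plate stands in the black stand at about (250,155), with a pink lid-like plate at (145,170) on the teal table. The battery is at (310,285), the case at (328,213). Top: orange at (157,169), pink at (158,293), battery (368,191), case (281,137), multimeter (228,206), spool (203,138), jar (342,113). The orange one in the stand is the lid that is meant; the pink one is a decoy (wrong colour, not in the stand). I'll confirm with an enlarged crop.

```bash
cat > h.py <<'E'
import numpy as np,cv2,pickle
from scipy.optimize import least_squares
def f(d): return 192/np.tan(np.radians(d["vfov"]/2))
def proj(d,P):
    P=np.atleast_2d(P); c=P@d["view"][:3,:3].T+d["view"][:3,3]
    return np.c_[d["cx"]+f(d)*c[:,0]/-c[:,2], d["cy"]-f(d)*c[:,1]/-c[:,2]]
def ray(d,uv):
    uv=np.atleast_2d(uv).astype(float); R=d["view"][:3,:3]
    v=np.c_[(uv[:,0]-d["cx"])/f(d),-(uv[:,1]-d["cy"])/f(d),-np.ones(len(uv))]@R
    return -R.T@d["view"][:3,3],v
def onz(d,uv,z):
    o,v=ray(d,uv); return o+v*((z-o[2])/v[:,2])[:,None]
def tri(ds,uvs):
    A=[];b=[]
    for d,uv in zip(ds,uvs):
        o,v=ray(d,uv); v=v[0]/np.linalg.norm(v[0]); M=np.eye(3)-np.outer(v,v); A.append(M);b.append(M@o)
    return np.linalg.lstsq(np.vstack(A),np.hstack(b),rcond=None)[0]
def load(s=""): return [pickle.load(open(n+s+".pkl","rb")) for n in("top","side")]
def mask(d,lo,hi,box):
    h=cv2.cvtColor(d["frame"],cv2.COLOR_RGB2HSV); m=cv2.inRange(h,lo,hi); k=np.zeros_like(m); x0,y0,x1,y1=box; k[y0:y1,x0:x1]=1; return m*k
E
python3 - <<'E'
from h import *
t,s=load()
def crop(d,b,k): x0,y0,x1,y1=b; return cv2.resize(d["frame"][y0:y1,x0:x1,::-1],None,fx=k,fy=k,interpolation=cv2.INTER_CUBIC)
a=crop(t,(250,100,314,172),6); b=crop(t,(128,150,194,192),6)
c=crop(s,(285,185,369,240),4.7); e=crop(s,(230,125,270,190),4.6)
im=np.zeros((600,800,3),np.uint8)
im[:a.shape[0]//1,:a.shape[1]]=a[:432]
im[:b.shape[0],400:400+b.shape[1]]=b
c=c[:168+0] if 0 else c
cc=cv2.resize(c,(380,250))
im[:,:][432-0:600,0:0]=0
e2=crop(s,(230,125,270,190),5)
im[255:255+325,400:600]=e2
im[255:255+325-25,600:800]=crop(s,(283,265,343,305),3.33)[:0] if 0 else im[255:555,600:800]
bt=crop(t,(350,175,390,209),5); im[260:430,600:800]=bt
bs=crop(s,(285,268,337,303),3.8); im[435:435+bs.shape[0],600:600+bs.shape[1]]=bs
c3=crop(s,(285,190,369,234),3.8); im[433:433+c3.shape[0],0:c3.shape[1]]=c3
cv2.imwrite("pics/crop0.png",im)
E
```

```text
Traceback (most recent call last):
  File "h.py", line 18, in load
    def load(s=""): return [pickle.load(open(n+s+".pkl","rb")) for n in("top","side")]
                                        ~~~~^^^^^^^^^^^^^^^^^
FileNotFoundError: [Errno 2] No such file or directory: 'top.pkl'
```

Run:
```python
from h import *
t,s=load("0")
def put(im,d,b,k,x,y):
    x0,y0,x1,y1=b; c=cv2.resize(d["frame"][y0:y1,x0:x1,::-1],None,fx=k,fy=k,interpolation=cv2.INTER_CUBIC)
    h,w=im[y:y+c.shape[0],x:x+c.shape[1]].shape[:2]; im[y:y+h,x:x+w]=c[:h,:w]
im=np.zeros((600,800,3),np.uint8)
put(im,t,(250,100,314,172),6,0,0); put(im,t,(128,150,194,192),6,400,0)
put(im,s,(230,125,270,190),5,400,255); put(im,t,(350,175,390,209),5,600,255)
put(im,s,(285,268,337,303),3.8,600,430); put(im,s,(285,190,369,234),3.8,0,433)
cv2.imwrite("pics/crop0.png",im)
```

```text
(no output)
```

View pics/crop0.png

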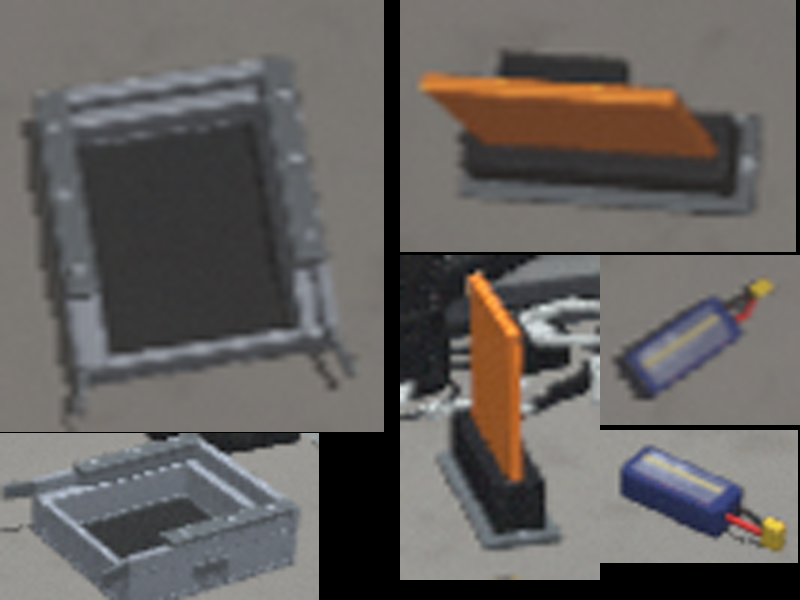

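The crop confirms the orange plate in the stand as the lid: tail up, plain face to the robot, rib behind. The case mouth, with its flares, faces the robot, and the battery's plug points up and right in the top view. Next I'll measure.

Run:
```python
from h import *
t,s=load("0")
# lid polygons
for n,d,b in(("top",t,(120,145,200,195)),("side",s,(225,120,275,195))):
    m=mask(d,(5,140,90),(20,255,255),b); c=max(cv2.findContours(m,cv2.RETR_EXTERNAL,cv2.CHAIN_APPROX_NONE)[0],key=cv2.contourArea)
    print("lid",n,cv2.contourArea(c),cv2.approxPolyDP(cv2.convexHull(c),1.2,True).reshape(-1,2).tolist())
# battery
for n,d,b in(("top",t,(345,170,395,212)),("side",s,(285,265,340,305))):
    m=mask(d,(105,60,30),(135,255,255),b); m=cv2.morphologyEx(m,cv2.MORPH_CLOSE,np.ones((7,7))); c=max(cv2.findContours(m,cv2.RETR_EXTERNAL,cv2.CHAIN_APPROX_NONE)[0],key=cv2.contourArea)
    print("bat",n,cv2.minAreaRect(c),cv2.boxPoints(cv2.minAreaRect(c)).round(1).tolist())
    if n=="top":
        P=onz(d,cv2.boxPoints(cv2.minAreaRect(c)),.018); print(P.round(4).tolist(),P.mean(0))
    y=mask(d,(20,150,120),(35,255,255),b); q=np.argwhere(y)[:,::-1].mean(0); print("plug",q,onz(d,q,.01).round(3))
# case fit: lips
px=lambda X,Y:(250+(X+.5)/6-.5,100+(Y+.5)/6-.5)
obj=np.array([[-33,66,48.5],[-33,50,48.5],[-33,-50,48.5],[-33,-66,48.5],[76,66,48.5],[76,-66,48.5]])/1000
uv=np.array([px(*p) for p in[(68,292),(90,294),(302,262),(325,258),(35,92),(292,55)]])
ps=lambda X,Y:(285+(X+.5)/3.8-.5,190+(Y-433+.5)/3.8-.5)
uvs=np.array([ps(75,465),ps(163,537)]);objs=obj[[0,2]]
def w(p,o): c,sn=np.cos(p[2]),np.sin(p[2]); return o@np.array([[c,sn,0],[-sn,c,0],[0,0,1]])+[p[0],p[1],0]
r=least_squares(lambda p:(proj(t,w(p,obj))-uv).ravel(),[.6,0,0]); print("case",r.x,(r.fun.reshape(-1,2)).round(2).tolist())
print("side resid",(proj(s,w(r.x,objs))-uvs).round(2).tolist())
# bystander positions
for n,uvp,z in(("meter",(228,206),.04),("spool",(203,138),.055),("jar",(342,113),.03),("stand",(160,180),.0)): print(n,onz(t,uvp,z).round(3))
```

```text
lid top 390.0 [[132, 163], [173, 165], [180, 175], [142, 173]]
lid side 277.5 [[244, 129], [247, 130], [253, 139], [254, 169], [250, 168], [244, 156]]
bat top ((366.4615173339844, 192.69229125976562), (9.984603881835938, 21.63330841064453), 56.3099365234375) [[354.70001220703125, 194.5], [372.70001220703125, 182.5], [378.20001220703125, 190.8000030517578], [360.20001220703125, 202.8000030517578]]
[[0.442, -0.2394, 0.018], [0.4777, -0.2962, 0.018], [0.4519, -0.3109, 0.018], [0.4164, -0.2543, 0.018]] [ 0.44701034 -0.27520893  0.018     ]
plug [381.57142857 181.14285714] [[ 0.483 -0.326  0.01 ]]
bat side ((305.5257873535156, 283.5670166015625), (31.88187026977539, 15.027122497558594), 23.96249008178711) [[287.8999938964844, 284.0], [294.0, 270.20001220703125], [323.1000061035156, 283.20001220703125], [317.0, 296.8999938964844]]
plug [330.02941176 295.11764706] [[ 0.481 -0.326  0.01 ]]
case [ 0.62248233 -0.02076931  0.12429407] [[-0.32, 0.51], [1.29, -0.56], [-1.13, 0.16], [0.28, 0.09], [-0.02, -0.24], [-0.11, 0.04]]
side resid [[-0.21, -0.98], [-0.61, -1.49]]
meter [[0.411 0.14  0.04 ]]
spool [[0.617 0.213 0.055]]
jar [[ 0.697 -0.214  0.03 ]]
stand [[0.502 0.351 0.   ]]
```

```bash
cat >> h.py <<'E'
from scipy.spatial.transform import Rotation as Ro
def go(pos,yaw=None,obs=None):
    """tool-frame slide and spin (deg) from measured pose to TCP pos with tool y at world yaw (deg)"""
    from station import status
    o=obs or status.get_obs(); R=Ro.from_rotvec(o["tool_rot"]).as_matrix(); cur=np.degrees(np.arctan2(R[1,1],R[0,1]))
    print("pos",o["tool_pos"].round(4),"yaw",cur.round(2),"t",round(o["t"],2))
    sl=R.T@(np.array(pos)-o["tool_pos"]); sp=0 if yaw is None else -((yaw-cur+180)%360-180)
    print("slide",sl.round(4).tolist(),"spin",round(sp,2))
E
python3 - <<'E'
from h import *
t,s=load("0")
a=tri((t,s),((131.6,162.6),(247.2,129.6)));b=tri((t,s),((173.5,164.6),(253.5,138.7)))
for p,u,v in((a,(131.6,162.6),(247.2,129.6)),(b,(173.5,164.6),(253.5,138.7))): print(p.round(4),proj(t,p)-u,proj(s,p)-v)
print("mid",(a+b)/2,"len",np.linalg.norm(a-b),np.degrees(np.arctan2(*(a-b)[[1,0]])))
# bottom line at slot top z=.042 (near face)
P=onz(t,[(179.9,175.4),(141.9,173.4)],.042);print(P.round(4).tolist())
go([.447,-.275,.16],32.5)
E
```

```text
[0.5269 0.4004 0.1339] [[ 0.23476108 -1.06527027]] [[-0.87870803  0.19638138]]
[0.5124 0.2819 0.1473] [[ 0.00375553 -0.01716091]] [[-0.01494698  0.00354475]]
mid [0.51965063 0.34116009 0.14055854] len 0.12016842370861466 83.01918117285237
[[0.506, 0.2825, 0.042], [0.5143, 0.3959, 0.042]]
pos [0.173  0.6001 0.3028] yaw 73.91 t 0.1
slide [-0.5058, -0.7647, 0.1441] spin 41.41
```

```bash
python3 -c "
from h import *
go([.4,.32,.3],53);go([.48,.05,.3],32.5)"
```

```text
pos [0.173  0.6001 0.3028] yaw 73.91 t 0.1
slide [-0.2957, -0.2063, 0.0031] spin 20.91
pos [0.173  0.6001 0.3028] yaw 73.91 t 0.1
slide [-0.4474, -0.4435, 0.0035] spin 41.41
```

Call:
{"api": "arm_command", "payload": {
  "increments": [
    {"slide": [-0.27, -0.19, 0], "spin": 41.4, "gripper": 1},
    {"slide": [-0.27, -0.19, 0], "spin": 41.4, "gripper": 1},
    {"slide": [-0.27, -0.19, 0], "spin": 41.4, "gripper": 1},
    {"slide": [-0.27, -0.19, 0], "spin": 41.4, "gripper": 1},
    {"slide": [-0.27, -0.19, 0], "spin": 41.4, "gripper": 1},
    {"slide": [-0.27, -0.19, 0], "spin": 41.4, "gripper": 1},
    {"slide": [-0.27, -0.19, 0], "spin": 41.4, "gripper": 1},
    {"slide": [-0.27, -0.19, 0], "spin": 41.4, "gripper": 1}
  ]
}}

```text
t: 0.77
tool_pos: [0.3807, 0.3411, 0.3035]
tool_rot: [1.511, 2.754, -0.001]
contact_force: [1.2, 0.4, 0.3]
opening: 0.0857
grip_force: 0.0
```

```bash
python3 -c "
from h import *
go([.447,-.275,.3],32.5);go([.447,-.275,.073],32.5)"
```

```text
pos [0.3807 0.3411 0.3035] yaw 32.49 t 0.77
slide [-0.5552, -0.275, 0.0037] spin -0.01
pos [0.3807 0.3411 0.3035] yaw 32.49 t 0.77
slide [-0.5552, -0.2749, 0.2307] spin -0.01
```

Call:
{"api": "arm_command", "payload": {
  "increments": [
    {"slide": [-0.29, -0.144, 0], "gripper": 1},
    {"slide": [-0.29, -0.144, 0], "gripper": 1},
    {"slide": [-0.29, -0.144, 0], "gripper": 0.4},
    {"slide": [-0.29, -0.144, 0], "gripper": 0.4},
    {"slide": [-0.29, -0.144, 0], "gripper": 0.4},
    {"slide": [-0.29, -0.144, 0], "gripper": 0.4},
    {"slide": [-0.29, -0.144, 0], "gripper": 0.4},
    {"slide": [-0.29, -0.144, 0], "gripper": 0.4}
  ]
}}

```text
validation failed for argument at $.in...
```

```bash
python3 -c "
from h import *
go([.447,-.275,.15],32.5)"
```

```text
pos [0.3807 0.3411 0.3035] yaw 32.49 t 0.77
slide [-0.5552, -0.2749, 0.1537] spin -0.01
```

Spin is apparently required in every row.

Call:
{"api": "arm_command", "payload": {
  "increments": [
    {"slide": [-0.29, -0.144, 0], "spin": 0, "gripper": 1},
    {"slide": [-0.29, -0.144, 0], "spin": 0, "gripper": 1},
    {"slide": [-0.29, -0.144, 0], "spin": 0, "gripper": 0.4},
    {"slide": [-0.29, -0.144, 0], "spin": 0, "gripper": 0.4},
    {"slide": [-0.29, -0.144, 0], "spin": 0, "gripper": 0.4},
    {"slide": [-0.29, -0.144, 0], "spin": 0, "gripper": 0.4},
    {"slide": [-0.29, -0.144, 0], "spin": 0, "gripper": 0.4},
    {"slide": [-0.29, -0.144, 0], "spin": 0, "gripper": 0.4}
  ]
}}

```text
t: 1.43
tool_pos: [0.4139, 0.0186, 0.3036]
tool_rot: [1.513, 2.753, -0.001]
contact_force: [0.8, 0.5, -0.1]
opening: 0.0597
grip_force: 0.0
```

```bash
python3 -c "
from h import *
go([.447,-.275,.15],32.5)"
```

```text
pos [0.4139 0.0186 0.3036] yaw 32.43 t 1.43
slide [-0.2655, -0.1295, 0.1538] spin -0.07
```

Call:
{"api": "arm_command", "payload": {
  "increments": [
    {"slide": [-0.2655, -0.1295, 0.15], "spin": 0, "gripper": 0.3},
    {"slide": [-0.2655, -0.1295, 0.15], "spin": 0, "gripper": 0.3},
    {"slide": [-0.2655, -0.1295, 0.15], "spin": 0, "gripper": 0.3},
    {"slide": [-0.2655, -0.1295, 0.15], "spin": 0, "gripper": 0.3},
    {"slide": [-0.2655, -0.1295, 0.15], "spin": 0, "gripper": 0.3},
    {"slide": [-0.2655, -0.1295, 0.15], "spin": 0, "gripper": 0.3},
    {"slide": [-0.2655, -0.1295, 0.15], "spin": 0, "gripper": 0.3},
    {"slide": [-0.2655, -0.1295, 0.15], "spin": 0, "gripper": 0.3}
  ]
}}

```text
t: 2.1
tool_pos: [0.4473, -0.2742, 0.1524]
tool_rot: [-1.512, -2.753, -0.0]
contact_force: [0.6, 0.6, 1.0]
opening: 0.0555
grip_force: 0.0
```

Run:
```python
from h import *
from station import imaging,status
go([.447,-.275,.074],32.5)
for n in("side","top"):
    d=imaging.get_image(n); pickle.dump(d,open(n+"1.pkl","wb"))
go([.447,-.275,.074],32.5)
t,s=load("1"); o=status.get_obs()
def put(im,d,b,k,x,y):
    x0,y0,x1,y1=b; c=cv2.resize(d["frame"][y0:y1,x0:x1,::-1],None,fx=k,fy=k,interpolation=cv2.INTER_CUBIC)
    h,w=im[y:y+c.shape[0],x:x+c.shape[1]].shape[:2]; im[y:y+h,x:x+w]=c[:h,:w]
im=np.zeros((400,800,3),np.uint8)
put(im,t,(320,150,420,250),4,0,0);put(im,s,(255,215,355,315),4,400,0);cv2.imwrite("pics/b1.png",im)
```

```text
pos [ 0.4473 -0.2742  0.1524] yaw 32.47 t 2.1
slide [-0.0006, -0.0007, 0.0784] spin -0.03
pos [ 0.4461 -0.275   0.1495] yaw 32.24 t 2.2
slide [-0.001, 0.001, 0.0755] spin -0.26
```

View pics/b1.png

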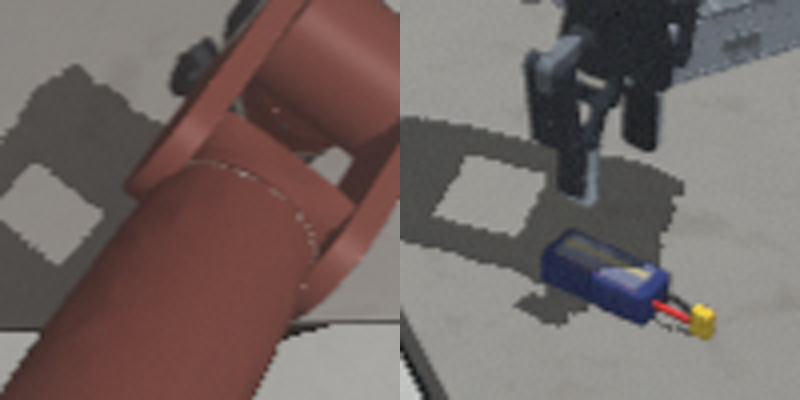

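The fingers straddle the pack: tips at about (574,195) and (640,150) in the side crop, pack centred at (605,272). I'll descend and grip.

Call:
{"api": "arm_command", "payload": {
  "increments": [
    {"slide": [0, 0, 0.035], "spin": 0, "gripper": 0.3},
    {"slide": [0, 0, 0.065], "spin": 0, "gripper": 0.3},
    {"slide": [0, 0, 0.075], "spin": 0, "gripper": 0.3},
    {"slide": [0, 0, 0.075], "spin": 0, "gripper": -1},
    {"slide": [0, 0, 0.075], "spin": 0, "gripper": -1},
    {"slide": [0, 0, 0.075], "spin": 0, "gripper": -1},
    {"slide": [0, 0, 0.075], "spin": 0, "gripper": -1},
    {"slide": [0, 0, 0.075], "spin": 0, "gripper": -1}
  ],
  "newtons": 40
}}

```text
t: 2.87
tool_pos: [0.4488, -0.2728, 0.0807]
tool_rot: [1.509, 2.752, -0.001]
contact_force: [0.1, 0.1, -1.1]
opening: 0.0301
grip_force: 42.9
```

```bash
python3 -c "
from h import *
th=.12429;c=np.array([.6225,-.0208]);p=c-.016*np.array([np.cos(th),np.sin(th)]);print(p)
go([.447,-.275,.2],32.5)
go([*p,.18],97.1)"
```

```text
[ 0.60662343 -0.02278352]
pos [ 0.4488 -0.2728  0.0807] yaw 32.53 t 2.87
slide [-0.0012, -0.0026, -0.1193] spin 0.03
pos [ 0.4488 -0.2728  0.0807] yaw 32.53 t 2.87
slide [0.1256, 0.2676, -0.0994] spin -64.57
```

Call:
{"api": "arm_command", "payload": {
  "increments": [
    {"slide": [0, 0, -0.04], "spin": 0, "gripper": -1},
    {"slide": [0, 0, -0.08], "spin": 0, "gripper": -1},
    {"slide": [0.03, 0.04, -0.11], "spin": -10, "gripper": -1},
    {"slide": [0.05, 0.08, -0.11], "spin": -20, "gripper": -1},
    {"slide": [0.07, 0.12, -0.11], "spin": -30, "gripper": -1},
    {"slide": [0.09, 0.155, -0.11], "spin": -40, "gripper": -1},
    {"slide": [0.11, 0.19, -0.11], "spin": -50, "gripper": -1},
    {"slide": [0.12, 0.23, -0.11], "spin": -57, "gripper": -1}
  ]
}}

```text
t: 3.53
tool_pos: [0.567, -0.0584, 0.1903]
tool_rot: [0.386, 3.116, -0.0]
contact_force: [1.1, -1.3, -1.4]
opening: 0.0301
grip_force: 43.0
```

```bash
python3 -c "
from h import *
go([.6066,-.0228,.18],97.1)"
```

```text
pos [ 0.567  -0.0584  0.1903] yaw 75.86 t 3.53
slide [-0.0297, 0.0442, 0.0103] spin -21.24
```

Call:
{"api": "arm_command", "payload": {
  "increments": [
    {"slide": [-0.03, 0.044, 0.01], "spin": -7, "gripper": -1},
    {"slide": [-0.03, 0.044, 0.01], "spin": -14, "gripper": -1},
    {"slide": [-0.03, 0.044, 0.01], "spin": -21.2, "gripper": -1},
    {"slide": [-0.03, 0.044, 0.01], "spin": -21.2, "gripper": -1},
    {"slide": [-0.03, 0.044, 0.01], "spin": -21.2, "gripper": -1}
  ]
}}

```text
t: 3.95
tool_pos: [0.6069, -0.0256, 0.1795]
tool_rot: [-0.179, 3.136, -0.0]
contact_force: [0.1, 0.1, -1.1]
opening: 0.0299
grip_force: 43.0
```

Run:
```python
from h import *
from station import imaging,status
for n in("side","top"):
    d=imaging.get_image(n); pickle.dump(d,open(n+"2.pkl","wb"))
go([.6066,-.0228,.0855],97.1)
t,s=load("2")
im=np.zeros((480,800,3),np.uint8)
for d,b,x in((t,(230,80,330,200),0),(s,(270,150,370,270),400)):
    x0,y0,x1,y1=b; im[:,x:x+400]=cv2.resize(d["frame"][y0:y1,x0:x1,::-1],(400,480),interpolation=cv2.INTER_CUBIC)
cv2.imwrite("pics/b2.png",im)
```

```text
pos [ 0.6066 -0.0262  0.1795] yaw 96.51 t 4.05
slide [-0.0003, 0.0034, 0.094] spin -0.59
```

View pics/b2.png

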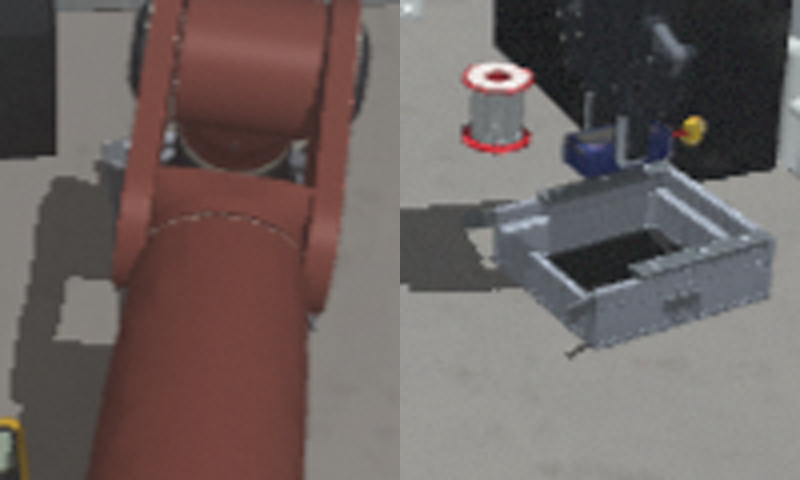

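The battery is held level over the case, plug towards the stop at (692,128) in the side crop. Now I'll lower it.

Call:
{"api": "arm_command", "payload": {
  "increments": [
    {"slide": [0, 0.003, 0.035], "spin": -0.5, "gripper": -1},
    {"slide": [0, 0.003, 0.06], "spin": -0.5, "gripper": -1},
    {"slide": [0, 0.003, 0.078], "spin": -0.5, "gripper": -1},
    {"slide": [0, 0.003, 0.087], "spin": -0.5, "gripper": -1},
    {"slide": [0, 0.003, 0.092], "spin": -0.5, "gripper": -1},
    {"slide": [0, 0.003, 0.092], "spin": -0.5, "gripper": -1}
  ]
}}

```text
t: 4.55
tool_pos: [0.606, -0.0231, 0.0864]
tool_rot: [0.195, -3.135, -0.0]
contact_force: [-1.0, -0.1, -1.3]
opening: 0.0298
grip_force: 43.0
```

Call:
{"api": "arm_command", "payload": {
  "increments": [
    {"slide": [0, 0, 0.0015], "spin": 0, "gripper": -1},
    {"slide": [0, 0, 0.0015], "spin": 0, "gripper": -1},
    {"slide": [0, 0, 0.0015], "spin": 0, "gripper": 0.1},
    {"slide": [0, 0, 0.0015], "spin": 0, "gripper": 0.1},
    {"slide": [0, 0, 0.0015], "spin": 0, "gripper": 0.1},
    {"slide": [0, 0, -0.03], "spin": 0, "gripper": 0.1},
    {"slide": [0, 0, -0.07], "spin": 0, "gripper": 0.1},
    {"slide": [0, 0, -0.11], "spin": 0, "gripper": 0.1}
  ]
}}

```text
t: 5.22
tool_pos: [0.6055, -0.0226, 0.1971]
tool_rot: [0.197, -3.133, -0.001]
contact_force: [1.2, -0.6, 0.8]
opening: 0.0467
grip_force: 0.0
```

Run:
```python
from h import *
go([.51,.20,.28],60)
go([.516,.340,.28],-5)
go([.516,.340,.28],175)
from station import status;print(status.get_obs()["q"])
```

```text
pos [ 0.6055 -0.0226  0.1971] yaw 97.18 t 5.22
slide [0.0671, 0.2328, -0.0826] spin 37.18
pos [ 0.6055 -0.0226  0.1971] yaw 97.18 t 5.22
slide [0.0436, 0.371, -0.0825] spin 102.18
pos [ 0.6055 -0.0226  0.1971] yaw 97.18 t 5.22
slide [0.0436, 0.371, -0.0825] spin -77.82
[-1.60002947e-01  9.69080326e-02  1.75018306e+00 -2.87575461e-05
  1.29742221e+00 -1.85616977e+00]
```

Call:
{"api": "arm_command", "payload": {
  "increments": [
    {"slide": [0.04, 0.02, -0.02], "spin": 7, "gripper": 0.1},
    {"slide": [0.05, 0.055, -0.04], "spin": 14, "gripper": 0.1},
    {"slide": [0.06, 0.09, -0.06], "spin": 21, "gripper": 0.1},
    {"slide": [0.065, 0.125, -0.07], "spin": 28, "gripper": 0.1},
    {"slide": [0.065, 0.16, -0.08], "spin": 35, "gripper": 0.1},
    {"slide": [0.065, 0.195, -0.085], "spin": 42, "gripper": 0.1},
    {"slide": [0.065, 0.23, -0.085], "spin": 49, "gripper": 0.1},
    {"slide": [0.065, 0.26, -0.085], "spin": 56, "gripper": 0.1}
  ]
}}

```text
t: 5.88
tool_pos: [0.5091, 0.2292, 0.2836]
tool_rot: [1.281, 2.866, 0.003]
contact_force: [0.9, -0.4, 0.8]
opening: 0.0471
grip_force: 0.0
```

Run:
```python
from h import *
from station import imaging
d=imaging.get_image("side"); cv2.imwrite("pics/s3.png",cv2.resize(d["frame"][185:245,280:380,::-1],None,fx=6,fy=6,interpolation=cv2.INTER_CUBIC))
go([.516,.340,.28],-5)
```

```text
pos [0.508  0.2333 0.2831] yaw 41.71 t 5.93
slide [0.0743, 0.0769, 0.0036] spin 46.71
```

View pics/s3.png

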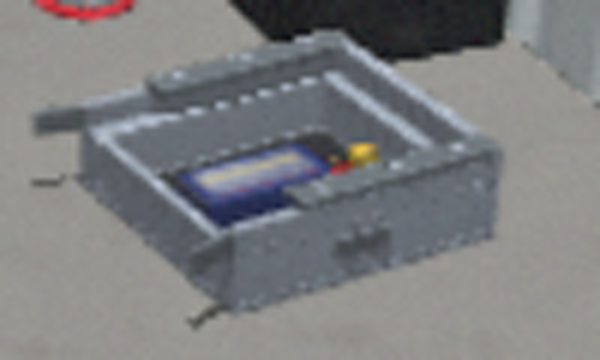

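The battery lies flat in the case, pack at about (255,180) in the crop with the plug at (362,152) towards the stop. Now the lid.

Call:
{"api": "arm_command", "payload": {
  "increments": [
    {"slide": [0.074, 0.077, 0], "spin": 7, "gripper": 0.1},
    {"slide": [0.074, 0.077, 0], "spin": 14, "gripper": 0.1},
    {"slide": [0.074, 0.077, 0], "spin": 21, "gripper": 0.1},
    {"slide": [0.074, 0.077, 0], "spin": 28, "gripper": 0.1},
    {"slide": [0.074, 0.077, 0], "spin": 35, "gripper": 0.1},
    {"slide": [0.074, 0.077, 0], "spin": 42, "gripper": 0.1},
    {"slide": [0.074, 0.077, 0], "spin": 46.7, "gripper": 0.1},
    {"slide": [0.074, 0.077, 0], "spin": 46.7, "gripper": 0.1}
  ]
}}

```text
t: 6.6
tool_pos: [0.5168, 0.3336, 0.2821]
tool_rot: [2.308, 2.131, 0.0]
contact_force: [0.4, -0.4, 0.6]
opening: 0.0469
grip_force: 0.0
```

Run:
```python
from h import *
from station import imaging
d=imaging.get_image("side"); cv2.imwrite("pics/s4.png",cv2.resize(d["frame"][80:200,190:300,::-1],None,fx=5,fy=5,interpolation=cv2.INTER_CUBIC))
go([.516,.340,.206],-5)
```

```text
pos [0.5168 0.3336 0.2821] yaw -4.4 t 6.65
slide [0.0063, -0.0014, 0.0761] spin 0.6
```

View pics/s4.png

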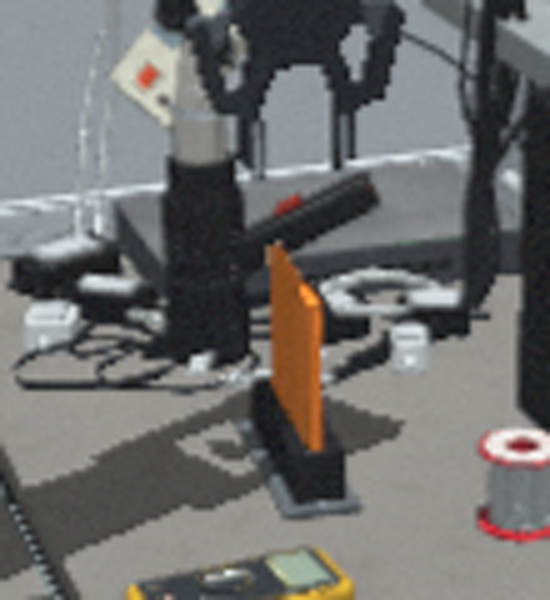

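Finger tips at (258,175) and (338,165) straddle the tail edge at (293,268). I'll descend and pinch.

Call:
{"api": "arm_command", "payload": {
  "increments": [
    {"slide": [0.006, -0.001, 0.03], "spin": 0.6, "gripper": 0.1},
    {"slide": [0.006, -0.001, 0.06], "spin": 0.6, "gripper": 0.1},
    {"slide": [0.006, -0.001, 0.08], "spin": 0.6, "gripper": 0.1},
    {"slide": [0.006, -0.001, 0.08], "spin": 0.6, "gripper": -0.3},
    {"slide": [0.006, -0.001, 0.08], "spin": 0.6, "gripper": -1},
    {"slide": [0.006, -0.001, 0.08], "spin": 0.6, "gripper": -1},
    {"slide": [0.006, -0.001, 0.08], "spin": 0.6, "gripper": -1},
    {"slide": [0.006, -0.001, 0.08], "spin": 0.6, "gripper": -1}
  ],
  "newtons": 40
}}

```text
t: 7.32
tool_pos: [0.5171, 0.3401, 0.2042]
tool_rot: [2.318, 2.12, 0.005]
contact_force: [0.0, 0.3, 2.4]
opening: 0.0066
grip_force: 42.8
```

Call:
{"api": "arm_command", "payload": {
  "increments": [
    {"slide": [0, 0, -0.015], "spin": 0, "gripper": -1},
    {"slide": [0, 0, -0.03], "spin": 0, "gripper": -1},
    {"slide": [0, 0, -0.045], "spin": 0, "gripper": -1},
    {"slide": [0, 0, -0.06], "spin": 0, "gripper": -1},
    {"slide": [0, 0, -0.08], "spin": 0, "gripper": -1},
    {"slide": [0, 0, -0.09], "spin": 0, "gripper": -1},
    {"slide": [0, 0, -0.09], "spin": 0, "gripper": -1}
  ]
}}

```text
t: 7.9
tool_pos: [0.5176, 0.3403, 0.2964]
tool_rot: [2.317, 2.119, 0.011]
contact_force: [0.0, -0.3, -0.6]
opening: 0.0064
grip_force: 42.5
```

Run:
```python
from h import *
from station import imaging
d=imaging.get_image("side"); cv2.imwrite("pics/s5.png",cv2.resize(d["frame"][80:200,190:300,::-1],None,fx=3,fy=3,interpolation=cv2.INTER_CUBIC))
go([.5,-.22,.293],7)
```

```text
pos [0.517  0.34   0.2942] yaw -5.13 t 7.95
slide [-0.5593, 0.0331, 0.0001] spin -12.13
```

View pics/s5.png

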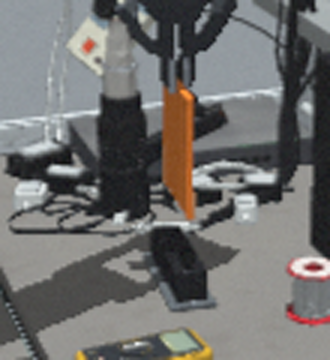

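Call:
{"api": "arm_command", "payload": {
  "increments": [
    {"slide": [-0.03, 0.004, 0], "spin": -1, "gripper": -1},
    {"slide": [-0.07, 0.01, 0], "spin": -3, "gripper": -1},
    {"slide": [-0.11, 0.015, 0], "spin": -5, "gripper": -1},
    {"slide": [-0.15, 0.021, 0], "spin": -7, "gripper": -1},
    {"slide": [-0.19, 0.027, 0], "spin": -9, "gripper": -1},
    {"slide": [-0.23, 0.032, 0], "spin": -10, "gripper": -1},
    {"slide": [-0.27, 0.038, 0], "spin": -11, "gripper": -1},
    {"slide": [-0.31, 0.043, 0], "spin": -12, "gripper": -1}
  ]
}}

```text
t: 8.62
tool_pos: [0.5305, 0.0253, 0.2903]
tool_rot: [-2.082, -2.351, 0.002]
contact_force: [1.4, 0.4, -1.8]
opening: 0.0067
grip_force: 42.5
```

Run:
```python
from h import *
go([.545,-.22,.293],7.1)
```

```text
pos [0.5305 0.0253 0.2903] yaw 6.93 t 8.62
slide [-0.2452, -0.0152, -0.0028] spin -0.17
```

Call:
{"api": "arm_command", "payload": {
  "increments": [
    {"slide": [-0.04, -0.003, 0], "spin": 0, "gripper": -1},
    {"slide": [-0.08, -0.005, 0], "spin": 0, "gripper": -1},
    {"slide": [-0.12, -0.008, 0], "spin": 0, "gripper": -1},
    {"slide": [-0.16, -0.01, 0], "spin": 0, "gripper": -1},
    {"slide": [-0.2, -0.013, 0], "spin": 0, "gripper": -1},
    {"slide": [-0.23, -0.015, 0.02], "spin": 0, "gripper": -1},
    {"slide": [-0.245, -0.015, 0.05], "spin": 0, "gripper": -1},
    {"slide": [-0.245, -0.015, 0.075], "spin": 0, "gripper": -1}
  ]
}}

```text
t: 9.28
tool_pos: [0.5451, -0.2213, 0.2147]
tool_rot: [2.089, 2.346, -0.002]
contact_force: [-0.6, -0.0, -1.6]
opening: 0.0064
grip_force: 42.4
```

Run:
```python
from h import *
from station import imaging,status
for n in("side","top"):
    d=imaging.get_image(n); pickle.dump(d,open(n+"6.pkl","wb"))
go([.545,-.22,.2],7.1)
print(status.get_obs()["contact_force"])
s=load("6")[1]
m=mask(s,(5,140,90),(20,255,255),(200,100,400,330));c=max(cv2.findContours(m,cv2.RETR_EXTERNAL,cv2.CHAIN_APPROX_NONE)[0],key=cv2.contourArea)
print(cv2.approxPolyDP(cv2.convexHull(c),1.2,True).reshape(-1,2).tolist())
# expected nose corners for nose z=0
u=np.array([np.cos(np.radians(7.1)),np.sin(np.radians(7.1))]);n=np.array([-u[1],u[0]])
for z in(0,.01,.02):
  print(z,proj(s,[[*(np.array([.545,-.22])+a*n+b*u),z] for a in(.058,-.058) for b in(-.004,.004)]).round(1).tolist())
```

```text
pos [ 0.5423 -0.2171  0.2094] yaw 6.77 t 9.38
slide [-0.0033, 0.0025, 0.0094] spin -0.33
[-0.66001089  1.52624037 -3.06555883]
[[324, 201], [353, 222], [348, 272], [346, 273], [320, 248], [321, 221]]
0 [[319.3, 253.4], [322.0, 252.5], [346.7, 279.2], [349.5, 278.2]]
0.01 [[319.5, 250.1], [322.2, 249.2], [347.0, 275.7], [349.8, 274.8]]
0.02 [[319.7, 246.7], [322.4, 245.9], [347.3, 272.2], [350.2, 271.3]]
```

Call:
{"api": "arm_command", "payload": {
  "increments": [
    {"slide": [0, 0, 0.003], "spin": 0, "gripper": -1},
    {"slide": [0, 0, 0.006], "spin": 0, "gripper": -1},
    {"slide": [0, 0, 0.008], "spin": 0, "gripper": -1},
    {"slide": [0, 0, 0.009], "spin": 0, "gripper": -1},
    {"slide": [0, 0, 0.009], "spin": 0, "gripper": -1}
  ]
}}

```text
t: 9.8
tool_pos: [0.5462, -0.2177, 0.209]
tool_rot: [2.082, 2.35, 0.001]
contact_force: [0.5, -1.1, -1.4]
opening: 0.0064
grip_force: 42.4
```

Call:
{"api": "arm_command", "payload": {
  "increments": [
    {"slide": [0, 0, 0.002], "spin": 0, "gripper": -1},
    {"slide": [0, 0, 0.004], "spin": 0, "gripper": -1},
    {"slide": [0, 0, 0.004], "spin": 0, "gripper": -1}
  ]
}}

```text
t: 10.05
tool_pos: [0.5456, -0.2178, 0.2037]
tool_rot: [-2.084, -2.35, 0.0]
contact_force: [-0.1, 0.6, -2.3]
opening: 0.0067
grip_force: 42.4
```

Run:
```python
from h import *
from station import imaging,status
for i in range(6):
    d=imaging.get_image("side"); o=status.get_obs(); print(o["tool_pos"].round(4),o["contact_force"].round(1))
m=mask(d,(5,140,90),(20,255,255),(200,100,400,330));c=max(cv2.findContours(m,cv2.RETR_EXTERNAL,cv2.CHAIN_APPROX_NONE)[0],key=cv2.contourArea)
print(cv2.approxPolyDP(cv2.convexHull(c),1.2,True).reshape(-1,2).tolist())
```

```text
[ 0.5456 -0.2178  0.2037] [ 0.4 -0.5 -0.8]
[ 0.5457 -0.2179  0.2038] [ 0.3  1.  -1.4]
[ 0.5457 -0.218   0.2039] [ 0.3  0.5 -2.1]
[ 0.5457 -0.218   0.2039] [ 0.4 -0.3 -2.5]
[ 0.5458 -0.218   0.204 ] [ 0.  -0.4 -1.9]
[ 0.5458 -0.218   0.2039] [-0.1  0.  -1.9]
[[323, 204], [352, 225], [350, 253], [346, 276], [319, 251]]
```

Call:
{"api": "arm_command", "payload": {
  "increments": [
    {"slide": [0, 0, 0.001], "spin": 0, "gripper": -1},
    {"slide": [0, 0, 0.003], "spin": 0, "gripper": -1},
    {"slide": [0, 0, 0.005], "spin": 0, "gripper": -1},
    {"slide": [0, 0, 0.005], "spin": 0, "gripper": -1},
    {"slide": [0, 0, 0.005], "spin": 0, "gripper": -1}
  ]
}}

```text
t: 10.77
tool_pos: [0.5456, -0.2179, 0.1986]
tool_rot: [-2.084, -2.35, 0.0]
contact_force: [-0.6, -0.9, -2.4]
opening: 0.0067
grip_force: 42.5
```

Call:
{"api": "arm_command", "payload": {
  "increments": [
    {"slide": [0, 0, 0.001], "spin": 0, "gripper": -1},
    {"slide": [0, 0, 0.002], "spin": 0, "gripper": -1},
    {"slide": [0, 0, 0.002], "spin": 0, "gripper": -1},
    {"slide": [0, 0, 0.002], "spin": 0, "gripper": -1}
  ]
}}

```text
t: 11.1
tool_pos: [0.5463, -0.2181, 0.1981]
tool_rot: [2.083, 2.349, 0.001]
contact_force: [-0.4, 0.9, 5.5]
opening: 0.0066
grip_force: 43.2
```

Call:
{"api": "arm_command", "payload": {
  "increments": [
    {"slide": [0, 0, -0.001], "spin": 0, "gripper": -0.65},
    {"slide": [0, 0, -0.001], "spin": 0, "gripper": -0.65},
    {"slide": [0, -0.008, -0.001], "spin": 0, "gripper": -0.65},
    {"slide": [0, -0.016, 0], "spin": 0, "gripper": -0.65},
    {"slide": [0, -0.018, 0], "spin": 0, "gripper": -0.65}
  ]
}}

```text
t: 11.52
tool_pos: [0.5262, -0.22, 0.1959]
tool_rot: [-2.084, -2.349, 0.001]
contact_force: [-0.5, 0.3, -0.5]
opening: 0.0149
grip_force: 0.0
```

Run:
```python
from h import *
from station import imaging,status
d=imaging.get_image("side"); print(status.get_obs()["tool_pos"])
m=mask(d,(5,140,90),(20,255,255),(200,100,400,330));c=max(cv2.findContours(m,cv2.RETR_EXTERNAL,cv2.CHAIN_APPROX_NONE)[0],key=cv2.contourArea)
print(cv2.approxPolyDP(cv2.convexHull(c),1.2,True).reshape(-1,2).tolist())
```

```text
[ 0.52641364 -0.22006331  0.1960977 ]
[[314, 209], [338, 225], [344, 231], [347, 272], [346, 277], [343, 276], [319, 253]]
```

The tail has tipped towards the robot (side corner from (323,204) to (314,209)), and the nose has stayed put. I'll continue the controlled lay-down.

Call:
{"api": "arm_command", "payload": {
  "increments": [
    {"slide": [0, 0, 0], "spin": 0, "gripper": -0.3},
    {"slide": [0, 0, 0.005], "spin": 0, "gripper": 0},
    {"slide": [0, 0, 0.015], "spin": 0, "gripper": 0.2},
    {"slide": [0, 0, 0.03], "spin": 0, "gripper": 0.4},
    {"slide": [0, -0.005, 0.04], "spin": 0, "gripper": 0.6},
    {"slide": [0, -0.01, 0.05], "spin": 0, "gripper": 0.8},
    {"slide": [0, -0.012, 0.055], "spin": 0, "gripper": 1},
    {"slide": [0, -0.012, 0.055], "spin": 0, "gripper": 1}
  ]
}}

```text
t: 12.23
tool_pos: [0.5143, -0.221, 0.1395]
tool_rot: [-2.082, -2.347, 0.001]
contact_force: [-0.5, 0.8, -0.4]
opening: 0.0853
grip_force: 0.2
```

Run:
```python
from h import *
from station import imaging,status
d=imaging.get_image("side"); print(status.get_obs()["tool_pos"])
m=mask(d,(5,140,90),(20,255,255),(200,100,400,330));c=max(cv2.findContours(m,cv2.RETR_EXTERNAL,cv2.CHAIN_APPROX_NONE)[0],key=cv2.contourArea)
print(cv2.approxPolyDP(cv2.convexHull(c),1.2,True).reshape(-1,2).tolist())
cv2.imwrite("pics/s7.png",cv2.resize(d["frame"][180:300,260:380,::-1],None,fx=4,fy=4,interpolation=cv2.INTER_CUBIC))
```

```text
[ 0.51515613 -0.22131639  0.14078923]
[[312, 231], [325, 241], [346, 277], [344, 277], [318, 252], [312, 243]]
```

View pics/s7.png

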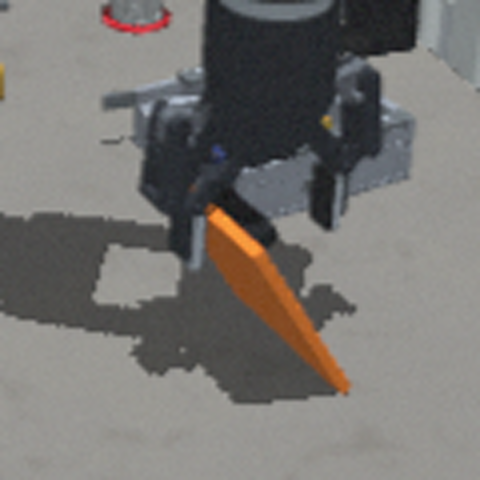

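The lid leans on the robot-side finger at (195,230) with its nose on the bench at (345,390), rib side up. I'll follow the arc down and let it slip off.

Call:
{"api": "arm_command", "payload": {
  "increments": [
    {"slide": [0, -0.015, 0.006], "spin": 0, "gripper": 1},
    {"slide": [0, -0.029, 0.014], "spin": 0, "gripper": 1},
    {"slide": [0, -0.039, 0.024], "spin": 0, "gripper": 1},
    {"slide": [0, -0.047, 0.035], "spin": 0, "gripper": 1},
    {"slide": [0, -0.053, 0.043], "spin": 0, "gripper": 1},
    {"slide": [0, -0.058, 0.047], "spin": 0, "gripper": 1},
    {"slide": [0, -0.068, 0.047], "spin": 0, "gripper": 1},
    {"slide": [0, -0.075, 0.047], "spin": 0, "gripper": 1}
  ]
}}

```text
t: 12.95
tool_pos: [0.4409, -0.2306, 0.0948]
tool_rot: [-2.084, -2.35, -0.0]
contact_force: [0.1, 0.3, 0.0]
opening: 0.0861
grip_force: 0.0
```

Call:
{"api": "arm_command", "payload": {
  "increments": [
    {"slide": [0, 0, 0], "spin": 0, "gripper": 1},
    {"slide": [0, 0, -0.03], "spin": 0, "gripper": 1},
    {"slide": [0, 0, -0.07], "spin": 0, "gripper": 1},
    {"slide": [0, 0, -0.11], "spin": 0, "gripper": 1},
    {"slide": [0.03, -0.01, -0.14], "spin": 0, "gripper": 1},
    {"slide": [0.07, -0.01, -0.14], "spin": 0, "gripper": 1},
    {"slide": [0.11, -0.02, -0.14], "spin": 0, "gripper": 1},
    {"slide": [0.15, -0.03, -0.14], "spin": 0, "gripper": 1}
  ]
}}

```text
t: 13.62
tool_pos: [0.3939, -0.0843, 0.237]
tool_rot: [2.083, 2.346, 0.003]
contact_force: [-0.7, -0.2, -0.1]
opening: 0.0856
grip_force: 0.0
```

Run:
```python
from h import *
from station import imaging,status
for n in("side","top"):
    d=imaging.get_image(n); pickle.dump(d,open(n+"8.pkl","wb"))
    print(status.get_obs()["tool_pos"])
    b=(255,200,400,330) if n=="side" else (300,110,420,240)
    m=mask(d,(5,140,90),(20,255,255),b);c=max(cv2.findContours(cv2.morphologyEx(m,cv2.MORPH_CLOSE,np.ones((9,9))),cv2.RETR_EXTERNAL,cv2.CHAIN_APPROX_NONE)[0],key=cv2.contourArea)
    h=cv2.approxPolyDP(cv2.convexHull(c),1.5,True).reshape(-1,2); r=cv2.minAreaRect(c)
    print(n,cv2.contourArea(c),h.tolist(),onz(d,h,.008)[:,:2].round(4).tolist())
    B=onz(d,cv2.boxPoints(r),.008)[:,:2];print(B.round(4).tolist(),B.mean(0))
    h=cv2.cvtColor(d["frame"],cv2.COLOR_RGB2HSV)[:,:,2]; k=cv2.fillPoly(np.zeros_like(h),[cv2.convexHull(c)],1)&(h<60); 
    k=cv2.morphologyEx(k,cv2.MORPH_OPEN,np.ones((2,2)));q=np.argwhere(k)[:,::-1];print("dark",len(q),q.mean(0) if len(q) else 0, cv2.minAreaRect(q.astype(np.float32)) if len(q) else 0)
```

```text
[ 0.39140276 -0.07894875  0.23529789]
side 1774.0 [[347, 277], [297, 293], [274, 267], [274, 264], [320, 250]] [[0.5473, -0.28], [0.4167, -0.2931], [0.4029, -0.1873], [0.4071, -0.1762], [0.5364, -0.1605]]
[[0.4047, -0.1765], [0.5891, -0.1473], [0.5484, -0.2819], [0.3839, -0.3008]] [ 0.481516   -0.22662759]
dark 131 [295.66412214 272.61068702] ((295.7790222167969, 272.69891357421875), (22.001506805419922, 6.317999839782715), 48.01278305053711)
[ 0.39258486 -0.08153102  0.23535577]
top 578.0 [[362, 160], [370, 202], [351, 205], [330, 164]] [[0.5512, -0.2712], [0.42, -0.2864], [0.412, -0.2285], [0.5405, -0.1721]]
[[0.5404, -0.1715], [0.5589, -0.2721], [0.4199, -0.2894], [0.4022, -0.1909]] [ 0.48037392 -0.23098021]
dark 0 0 0
```

Call:
{"api": "arm_command", "payload": {
  "increments": [
    {"slide": [0.04, 0, 0], "spin": 0, "gripper": 0.3},
    {"slide": [0.08, 0, 0], "spin": 0, "gripper": 0.3},
    {"slide": [0.12, 0, 0], "spin": 0, "gripper": 0.3},
    {"slide": [0.12, 0, 0], "spin": 0, "gripper": 0.3}
  ]
}}

```text
t: 14.05
tool_pos: [0.3789, 0.039, 0.2357]
tool_rot: [-2.074, -2.359, -0.005]
contact_force: [0.5, -0.4, -0.5]
opening: 0.0557
grip_force: 0.0
```

Run:
```python
from h import *
from station import imaging,status
for n in("side","top"):
    d=imaging.get_image(n); pickle.dump(d,open(n+"9.pkl","wb"))
    b=(255,200,400,330) if n=="side" else (300,110,420,240)
    m=mask(d,(5,140,90),(20,255,255),b);c=max(cv2.findContours(cv2.morphologyEx(m,cv2.MORPH_CLOSE,np.ones((11,11))),cv2.RETR_EXTERNAL,cv2.CHAIN_APPROX_NONE)[0],key=cv2.contourArea)
    r=cv2.minAreaRect(c);h=cv2.approxPolyDP(cv2.convexHull(c),1.5,True).reshape(-1,2)
    print(n,cv2.contourArea(c),h.tolist(),onz(d,h,.008)[:,:2].round(4).tolist())
    B=onz(d,cv2.boxPoints(r),.006)[:,:2];print(B.round(4).tolist(),B.mean(0),np.degrees(np.arctan2(*(B[1]-B[0])[::-1])),np.degrees(np.arctan2(*(B[2]-B[1])[::-1])))
    v=cv2.cvtColor(d["frame"],cv2.COLOR_RGB2HSV)[:,:,2]; k=cv2.fillPoly(np.zeros_like(v),[cv2.convexHull(c)],1)&(v<75).astype(np.uint8)
    q=np.argwhere(k)[:,::-1].astype(np.float32);print("dark",len(q)); 
    if len(q)>5: r=cv2.minAreaRect(q);print(r,onz(d,r[0],.022)[0],onz(d,cv2.boxPoints(r),.022)[:,:2].round(4).tolist())
go([.433,-.232,.2],6.2)
```

```text
side 1777.5 [[347, 277], [297, 293], [274, 267], [274, 264], [320, 250]] [[0.5473, -0.28], [0.4167, -0.2931], [0.4029, -0.1873], [0.4071, -0.1762], [0.5364, -0.1605]]
[[0.4057, -0.174], [0.5906, -0.1447], [0.5497, -0.2797], [0.3848, -0.2986]] [ 0.48271466 -0.22423192] 9.012657185110884 -106.83988814132435
dark 139
((305.6708984375, 271.12762451171875), (19.289289474487305, 37.04609680175781), 88.09085083007812) [ 0.45897597 -0.24428006  0.022     ] [[0.4315, -0.1973], [0.5159, -0.2225], [0.485, -0.2887], [0.4054, -0.2648]]
top 1584.5 [[362, 160], [370, 202], [333, 207], [326, 165]] [[0.5512, -0.2712], [0.42, -0.2864], [0.407, -0.174], [0.5376, -0.1597]]
[[0.5394, -0.1588], [0.5576, -0.2757], [0.4197, -0.2891], [0.4023, -0.1745]] [ 0.47976031 -0.2245283 ] -81.18186205551838 -174.47725113851558
dark 10
((349.5, 198.0), (2.0, 15.0), 90.0) [ 0.43109832 -0.22226752  0.022     ] [[0.4346, -0.2], [0.4337, -0.2449], [0.4276, -0.2445], [0.4285, -0.1997]]
pos [0.3798 0.035  0.2357] yaw 7.1 t 14.15
slide [-0.2715, 0.0198, 0.036] spin 0.9
```

Run:
```python
from h import *
go([.438,-.2283,.125],6.6)
```

```text
pos [0.3798 0.035  0.2357] yaw 7.1 t 14.15
slide [-0.2684, 0.025, 0.111] spin 0.5
```

Call:
{"api": "arm_command", "payload": {
  "increments": [
    {"slide": [-0.04, 0.004, 0], "spin": 0.5, "gripper": 0},
    {"slide": [-0.08, 0.01, 0], "spin": 0.5, "gripper": 0},
    {"slide": [-0.12, 0.015, 0], "spin": 0.5, "gripper": 0},
    {"slide": [-0.16, 0.02, 0.02], "spin": 0.5, "gripper": 0},
    {"slide": [-0.195, 0.025, 0.04], "spin": 0.5, "gripper": 0},
    {"slide": [-0.23, 0.025, 0.06], "spin": 0.5, "gripper": 0},
    {"slide": [-0.26, 0.025, 0.085], "spin": 0.5, "gripper": 0},
    {"slide": [-0.268, 0.025, 0.11], "spin": 0.5, "gripper": 0}
  ]
}}

```text
t: 14.82
tool_pos: [0.4365, -0.2359, 0.1251]
tool_rot: [2.099, 2.331, -0.002]
contact_force: [0.8, 1.0, 0.5]
opening: 0.043
grip_force: 0.0
```

Call:
{"api": "arm_command", "payload": {
  "increments": [
    {"slide": [0, 0, 0.005], "spin": 0, "gripper": 0},
    {"slide": [0, 0, 0.005], "spin": 0, "gripper": 0},
    {"slide": [0, 0, 0.005], "spin": 0, "gripper": 0}
  ]
}}

```text
t: 15.07
tool_pos: [0.4361, -0.2298, 0.1203]
tool_rot: [-2.096, -2.34, -0.0]
contact_force: [0.0, 0.2, -0.6]
opening: 0.0427
grip_force: 0.0
```

Run:
```python
from h import *
from station import imaging
d=imaging.get_image("side"); pickle.dump(d,open("side10.pkl","wb"))
go([.438,-.2283,.0845],6.6)
cv2.imwrite("pics/s10.png",cv2.resize(d["frame"][190:310,240:380,::-1],None,fx=5,fy=5,interpolation=cv2.INTER_CUBIC))
# finger bright pads / rib check without viewing: dark columns
```

```text
pos [ 0.4367 -0.2297  0.1213] yaw 6.34 t 15.12
slide [0.0013, 0.0014, 0.0368] spin -0.26
```

Call:
{"api": "arm_command", "payload": {
  "increments": [
    {"slide": [0.001, 0.001, 0.012], "spin": 0, "gripper": 0},
    {"slide": [0.001, 0.001, 0.022], "spin": 0, "gripper": 0},
    {"slide": [0.001, 0.001, 0.03], "spin": 0, "gripper": 0},
    {"slide": [0.001, 0.001, 0.036], "spin": 0, "gripper": 0},
    {"slide": [0.001, 0.001, 0.036], "spin": 0, "gripper": 0},
    {"slide": [0.001, 0.001, 0.036], "spin": 0, "gripper": 0}
  ]
}}

```text
t: 15.62
tool_pos: [0.4369, -0.2276, 0.0832]
tool_rot: [-2.093, -2.341, 0.0]
contact_force: [0.3, -0.4, 0.3]
opening: 0.043
grip_force: 0.0
```

Call:
{"api": "arm_command", "payload": {
  "increments": [
    {"slide": [0, 0, 0], "spin": 0, "gripper": -0.4},
    {"slide": [0, 0, 0], "spin": 0, "gripper": -1},
    {"slide": [0, 0, 0], "spin": 0, "gripper": -1},
    {"slide": [0, 0, 0], "spin": 0, "gripper": -1},
    {"slide": [0, 0, 0], "spin": 0, "gripper": -1}
  ],
  "newtons": 50
}}

```text
t: 16.03
tool_pos: [0.4376, -0.2283, 0.0846]
tool_rot: [2.094, 2.34, 0.0]
contact_force: [-0.1, 0.3, 2.1]
opening: 0.0103
grip_force: 52.4
```

```bash
cat >> h.py <<'E'
def case(x,y=0): 
    th=.12429;return .6225+x*np.cos(th)-y*np.sin(th),-.0208+x*np.sin(th)+y*np.cos(th)
E
python3 - <<'E'
from h import *
go([*case(-.215),.16],7.1)
E
```

```text
pos [ 0.4376 -0.2283  0.0846] yaw 6.36 t 16.03
slide [0.1829, -0.0082, -0.0756] spin -0.74
```

Call:
{"api": "arm_command", "payload": {
  "increments": [
    {"slide": [0, 0, -0.02], "spin": 0, "gripper": -1},
    {"slide": [0, 0, -0.05], "spin": 0, "gripper": -1},
    {"slide": [0.02, -0.008, -0.075], "spin": -0.7, "gripper": -1},
    {"slide": [0.055, -0.008, -0.075], "spin": -0.7, "gripper": -1},
    {"slide": [0.09, -0.008, -0.075], "spin": -0.7, "gripper": -1},
    {"slide": [0.125, -0.008, -0.075], "spin": -0.7, "gripper": -1},
    {"slide": [0.16, -0.008, -0.075], "spin": -0.7, "gripper": -1},
    {"slide": [0.183, -0.008, -0.075], "spin": -0.7, "gripper": -1}
  ]
}}

```text
t: 16.7
tool_pos: [0.4076, -0.0446, 0.1581]
tool_rot: [-2.078, -2.354, -0.0]
contact_force: [0.2, -0.7, -1.2]
opening: 0.0104
grip_force: 51.8
```

Call:
{"api": "arm_command", "payload": {
  "increments": [
    {"slide": [0, 0, 0.02], "spin": 0, "gripper": -1},
    {"slide": [0, 0, 0.03], "spin": 0, "gripper": -1},
    {"slide": [0, 0, 0.03], "spin": 0, "gripper": -1},
    {"slide": [0, 0, 0.03], "spin": 0, "gripper": -1},
    {"slide": [0, 0, 0.03], "spin": 0, "gripper": -1}
  ]
}}

```text
t: 17.12
tool_pos: [0.4091, -0.0477, 0.1291]
tool_rot: [-2.082, -2.353, 0.0]
contact_force: [0.5, 0.4, -1.7]
opening: 0.0108
grip_force: 51.8
```

Run:
```python
from h import *
from station import imaging
for n in("side","top"):
    d=imaging.get_image(n); pickle.dump(d,open(n+"11.pkl","wb"))
    m=mask(d,(5,140,90),(20,255,255),(200,130,400,330));c=max(cv2.findContours(m,cv2.RETR_EXTERNAL,cv2.CHAIN_APPROX_NONE)[0],key=cv2.contourArea)
    h=cv2.approxPolyDP(cv2.convexHull(c),1.5,True).reshape(-1,2);print(n,h.tolist(),onz(d,h,.054)[:,:2].round(4).tolist())
    o=[[*case(x,y),.054] for x,y in((-.105,.058),(-.105,-.058),(-.241,-.058),(-.241,.058))]; print(proj(d,o).round(1).tolist())
go([*case(-.215),.1186],7.1)
```

```text
side [[304, 225], [258, 237], [239, 215], [283, 204], [303, 221]] [[0.5155, -0.1056], [0.3871, -0.1181], [0.3747, -0.0006], [0.5062, 0.0147], [0.5211, -0.0867]]
[[283.4, 202.2], [305.3, 221.6], [258.0, 234.7], [238.7, 213.6]]
top [[290, 214], [277, 213], [282, 196], [291, 210]] [[0.3822, -0.0401], [0.3858, -0.0026], [0.4355, -0.0186], [0.3938, -0.0434]]
[[266.9, 171.1], [305.6, 165.6], [313.4, 210.7], [273.8, 216.4]]
pos [ 0.4095 -0.0478  0.1297] yaw 6.99 t 17.22
slide [0.0004, -0.0003, 0.0111] spin -0.11
```

Call:
{"api": "arm_command", "payload": {
  "increments": [
    {"slide": [0, 0, 0.006], "spin": 0, "gripper": -1},
    {"slide": [0, 0, 0.011], "spin": 0, "gripper": -1},
    {"slide": [0, 0, 0.011], "spin": 0, "gripper": -1},
    {"slide": [0, 0.01, 0.011], "spin": 0, "gripper": -1},
    {"slide": [0, 0.02, 0.011], "spin": 0, "gripper": -1},
    {"slide": [0, 0.03, 0.011], "spin": 0, "gripper": -1},
    {"slide": [0, 0.035, 0.011], "spin": 0, "gripper": -1},
    {"slide": [0, 0.035, 0.011], "spin": 0, "gripper": -1}
  ]
}}

```text
t: 17.88
tool_pos: [0.4444, -0.0428, 0.118]
tool_rot: [2.08, 2.354, 0.0]
contact_force: [0.4, 0.4, -1.7]
opening: 0.0106
grip_force: 51.8
```

Run:
```python
from h import *
from station import status
go([*case(-.0426-.068-.045),.1186],7.1);o=status.get_obs();print(o["contact_force"],o["wrist_torque"])
```

```text
pos [ 0.4444 -0.0428  0.118 ] yaw 7.08 t 17.88
slide [-0.0003, 0.0239, -0.0006] spin -0.02
[ 0.3871616   0.42249531 -1.69993396] [ 0.00316257  0.05062779 -0.05234984]
```

Call:
{"api": "arm_command", "payload": {
  "increments": [
    {"slide": [0, 0.005, 0], "spin": 0, "gripper": -1},
    {"slide": [0, 0.01, 0], "spin": 0, "gripper": -1},
    {"slide": [0, 0.015, 0], "spin": 0, "gripper": -1},
    {"slide": [0, 0.02, 0], "spin": 0, "gripper": -1},
    {"slide": [0, 0.025, 0], "spin": 0, "gripper": -1},
    {"slide": [0, 0.025, 0], "spin": 0, "gripper": -1}
  ]
}}

```text
t: 18.38
tool_pos: [0.4695, -0.0397, 0.1182]
tool_rot: [2.08, 2.354, 0.001]
contact_force: [-0.8, 0.3, -1.1]
opening: 0.0107
grip_force: 51.8
```

Run:
```python
from h import *
from station import status,imaging
go([*case(-.0426-.068-.045),.1186],7.1);o=status.get_obs();print(o["contact_force"],o["wrist_torque"])
d=imaging.get_image("side")
cv2.imwrite("pics/s12.png",cv2.resize(d["frame"][180:250,230:380,::-1],None,fx=5,fy=5,interpolation=cv2.INTER_CUBIC))
```

```text
pos [ 0.4695 -0.0397  0.1182] yaw 7.08 t 18.38
slide [-0.0003, -0.0014, -0.0004] spin -0.02
[-0.79650895  0.30062284 -1.07333417] [0.00710213 0.01543129 0.02219096]
```

View pics/s12.png

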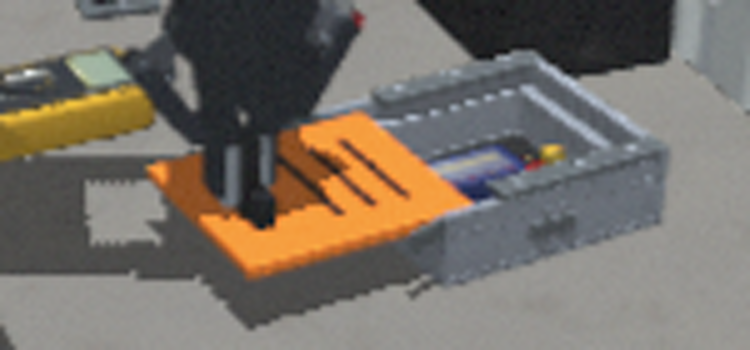

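The nose (360,112)–(470,205) is between the guides and just short of the lips at (375,95) and (490,190), with no contact force. I'll continue under the lips.

Call:
{"api": "arm_command", "payload": {
  "increments": [
    {"slide": [0, 0.004, 0], "spin": 0, "gripper": -1},
    {"slide": [0, 0.008, 0], "spin": 0, "gripper": -1},
    {"slide": [0, 0.012, 0], "spin": 0, "gripper": -1},
    {"slide": [0, 0.016, 0], "spin": 0, "gripper": -1},
    {"slide": [0, 0.02, 0], "spin": 0, "gripper": -1},
    {"slide": [0, 0.025, 0], "spin": 0, "gripper": -1},
    {"slide": [0, 0.03, 0], "spin": 0, "gripper": -1},
    {"slide": [0, 0.03, 0], "spin": 0, "gripper": -1}
  ]
}}

```text
t: 19.1
tool_pos: [0.4993, -0.036, 0.1182]
tool_rot: [2.08, 2.354, 0.001]
contact_force: [-0.3, -0.4, -1.6]
opening: 0.0104
grip_force: 51.8
```

Call:
{"api": "arm_command", "payload": {
  "increments": [
    {"slide": [0, 0.008, 0], "spin": 0, "gripper": -1},
    {"slide": [0, 0.016, 0], "spin": 0, "gripper": -1},
    {"slide": [0, 0.025, 0], "spin": 0, "gripper": -1},
    {"slide": [0, 0.034, 0], "spin": 0, "gripper": -1},
    {"slide": [0, 0.043, 0], "spin": 0, "gripper": -1},
    {"slide": [0, 0.052, 0], "spin": 0, "gripper": -1},
    {"slide": [0, 0.06, 0], "spin": 0, "gripper": -1},
    {"slide": [0, 0.065, 0], "spin": 0, "gripper": -1}
  ]
}}

```text
t: 19.77
tool_pos: [0.564, -0.0278, 0.118]
tool_rot: [2.08, 2.354, 0.0]
contact_force: [-0.4, -1.0, -1.5]
opening: 0.0104
grip_force: 51.8
```

Run:
```python
from h import *
from station import status
go([*case(-.0426),.1166],7.1);o=status.get_obs();print(o["contact_force"],o["wrist_torque"])
```

```text
pos [ 0.564  -0.0278  0.118 ] yaw 7.08 t 19.77
slide [-0.0003, 0.0163, 0.0014] spin -0.02
[-0.37779481 -1.02944823 -1.47468209] [0.05405669 0.03487706 0.02814805]
```

Now push gently to the stop, watching for contact force.

Call:
{"api": "arm_command", "payload": {
  "increments": [
    {"slide": [0, 0.003, 0], "spin": 0, "gripper": -1},
    {"slide": [0, 0.006, 0], "spin": 0, "gripper": -1},
    {"slide": [0, 0.009, 0], "spin": 0, "gripper": -1},
    {"slide": [0, 0.012, 0], "spin": 0, "gripper": -1},
    {"slide": [0, 0.014, 0], "spin": 0, "gripper": -1},
    {"slide": [0, 0.016, 0], "spin": 0, "gripper": -1},
    {"slide": [0, 0.016, 0], "spin": 0, "gripper": -1}
  ]
}}

```text
t: 20.35
tool_pos: [0.5789, -0.026, 0.118]
tool_rot: [2.08, 2.354, 0.0]
contact_force: [-0.4, 0.1, -2.6]
opening: 0.0103
grip_force: 51.8
```

Call:
{"api": "arm_command", "payload": {
  "increments": [
    {"slide": [0, 0.001, 0], "spin": 0, "gripper": -1},
    {"slide": [0, 0.002, 0], "spin": 0, "gripper": -1},
    {"slide": [0, 0.003, 0], "spin": 0, "gripper": -1},
    {"slide": [0, 0.003, 0], "spin": 0, "gripper": -1}
  ]
}}

```text
t: 20.68
tool_pos: [0.5809, -0.0259, 0.1175]
tool_rot: [-2.079, -2.353, 0.003]
contact_force: [-3.8, -1.8, -0.2]
opening: 0.0104
grip_force: 52.0
```

Call:
{"api": "arm_command", "payload": {
  "increments": [
    {"slide": [0, 0, 0.001], "spin": 0, "gripper": -1},
    {"slide": [0, 0, 0.002], "spin": 0, "gripper": -1},
    {"slide": [0, 0.001, 0.002], "spin": 0, "gripper": -1},
    {"slide": [0, 0.0015, 0.002], "spin": 0, "gripper": -1},
    {"slide": [0, 0.0015, 0.002], "spin": 0, "gripper": -1}
  ]
}}

```text
t: 21.1
tool_pos: [0.5814, -0.0258, 0.1166]
tool_rot: [-2.077, -2.351, 0.008]
contact_force: [-12.8, -2.4, 10.4]
opening: 0.0109
grip_force: 53.4
```

The lid is pressing on both the stop (12.8 N) and the ledges (10.4 N). I'll release and back off upwards.

Call:
{"api": "arm_command", "payload": {
  "increments": [
    {"slide": [0, 0, 0], "spin": 0, "gripper": -0.5},
    {"slide": [0, 0, 0], "spin": 0, "gripper": -0.2},
    {"slide": [0, 0, -0.001], "spin": 0, "gripper": -0.2},
    {"slide": [0, 0, -0.01], "spin": 0, "gripper": -0.2},
    {"slide": [0, 0, -0.04], "spin": 0, "gripper": -0.2},
    {"slide": [0, 0, -0.08], "spin": 0, "gripper": -0.2},
    {"slide": [0, 0, -0.12], "spin": 0, "gripper": -0.2},
    {"slide": [0, 0, -0.16], "spin": 0, "gripper": -0.2}
  ]
}}

```text
t: 21.77
tool_pos: [0.583, -0.0253, 0.2783]
tool_rot: [2.08, 2.354, 0.001]
contact_force: [1.4, -0.0, 0.1]
opening: 0.0344
grip_force: 0.0
```

Call:
{"api": "arm_command", "payload": {
  "increments": [
    {"slide": [0.04, -0.01, 0], "spin": 0, "gripper": -0.2},
    {"slide": [0.08, -0.02, 0], "spin": 0, "gripper": -0.2},
    {"slide": [0.12, -0.04, 0], "spin": 0, "gripper": -0.2},
    {"slide": [0.16, -0.06, 0], "spin": 0, "gripper": -0.2},
    {"slide": [0.19, -0.08, 0], "spin": 0, "gripper": -0.2},
    {"slide": [0.21, -0.09, 0], "spin": 0, "gripper": -0.2},
    {"slide": [0.21, -0.09, 0], "spin": 0, "gripper": -0.2}
  ]
}}

```text
t: 22.35
tool_pos: [0.4658, 0.1751, 0.2769]
tool_rot: [-2.074, -2.359, -0.004]
contact_force: [-0.5, -0.9, -0.7]
opening: 0.0341
grip_force: 0.0
```

Run:
```python
from h import *
from station import imaging
for n in("side","top"):
    d=imaging.get_image(n); b=(230,90,330,200) if n=="top" else (260,170,390,250)
    m=mask(d,(5,140,90),(20,255,255),b);c=max(cv2.findContours(cv2.morphologyEx(m,cv2.MORPH_CLOSE,np.ones((9,9))),cv2.RETR_EXTERNAL,cv2.CHAIN_APPROX_NONE)[0],key=cv2.contourArea)
    h=cv2.approxPolyDP(cv2.convexHull(c),1.5,True).reshape(-1,2)
    P=onz(d,h,.04)[:,:2]-[.6225,-.0208]; th=.12429
    print(n,h.tolist(),[(round(float(p@[np.cos(th),np.sin(th)]),4),round(float(p@[-np.sin(th),np.cos(th)]),4)) for p in P])
```

```text
side [[353, 208], [315, 223], [296, 204], [336, 195]] [(0.0619, -0.0368), (-0.0737, -0.0562), (-0.0662, 0.0548), (0.0639, 0.0479)]
top [[293, 114], [303, 155], [266, 160], [262, 118]] [(0.0647, -0.0489), (-0.0682, -0.0578), (-0.0676, 0.0546), (0.0656, 0.0471)]
```

The tail corners sit at case x -0.068 in the top view and the visible nose width is cut off by the lips, so the lid is home and released.

```bash
python3 -c "
from station import order
print(order.finish_job())"
```

```text
the job is handed in; nothing more can be done
None
```

I handed the job in at about 22 s; no verdict came back. The battery lies flat in the case, the lid was laid rib-up on the bench and then slid fully home under both lips and released, and I had no contact with the bystanders that I know of, though I did not re-measure them.

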